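Tuck the photo scale under the stage flap and hold it pressed flat

ROBOT

A 6-joint arm with a two-finger parallel gripper is mounted at the origin on the work surface. World frame = base frame: x ahead of the robot, y to its left, z up, the work surface at z = 0. Lengths are in m, angles in rad, forces in N, time in s.
With the tool pointing down it reaches from about 0.375 to 0.925 m from the base axis. Payload 5.7 kg.
Tool frame: the origin (TCP) lies midway between the tips of the shut fingers; the grasp point (between the pads) lies 19 mm behind it; z points along the fingers, y is the line along which they close (so a half turn about z gives the same grasp; the last joint's range is limited). The gripper opens to 85 mm and grips with 20 to 120 N. Pads are 22 mm wide; open, the fingers measure 114 mm over their backs; the gripper's body (76 mm by 85 mm) begins 54 mm behind the grasp point. The pads swing forward as they close: fully open they stand 13 mm farther back than shut.
Start: joints at [-1.28, 0.359, 1.51, -0, 1.272, -0.115], TCP at [0.237, -0.551, 0.231] pointing down, gripper open.
Joint ranges: [-2.97, 2.97], [-1.01, 2.36], [0.21, 2.38], [-0.96, 4.11], [0.2, 2.71], [-2.98, 2.98]. Speed limits (rad/s): [2.39, 2.39, 3.14, 3.14, 3.14, 3.14].

INTERFACE

Orientations are given as a unit quaternion [w, x, y, z].
In Python, from rig import robot gives the robot as it stands. The module is installed in compiled form; this text tells all that it offers.
- The arm moves only by the tool arm_command, never from a script. Its argument "targets" is a list of rows, each a list of 2 entries, a list of its own where there are three numbers: the shift along the tool's x, y, z in m, then the turn about the tool's z in rad. A call has exactly 8 rows; each row shifts and turns the commanded pose from where the row before left it, along the tool's axes as they then stand; what a row does not reach is not made up. A row lasts 1/12 s, in which the tool goes at most 41.7 mm and 7.16 degrees, less where a joint would pass 70% of its speed; a pose out of reach is approached as far as the arm can. A call with a gripper value outside its range is refused whole. "jaw" is the opening, from -1 (shut) to 1 (fully open), set as the call begins (left out, the last holds). The fingers move at their own pace and stop on an object; "grip_force" is the grip in N (left out, the last holds). Time passes only in rows, so rows that do not move let the fingers close, or fill a call up. It gives the time, the measured TCP pose, the force, the opening and the grip force at its end, in the units of the state.
- robot.get_obs(): the state, without advancing time (a new reading comes with each control period).
- robot.grab_frame(name): name is "scene" or "top" or "wrist"; returns the picture (384x512x3 uint8, blue, green, red); there is no depth.
- robot.camera_params(name): a dict with "fx", "fy", "cx", "cy" (pixels), "k1" (the pictures are not rectified: a ray, as slopes to the right and down, at radius r is drawn at 1 + k1 r^2 times it, then the intrinsics apply), "camera_from_world" (4x4, takes a point from world to camera coordinates); the wrist camera has in their place "tool_from_camera" (4x4, takes a point from camera to tool coordinates, whose origin is the TCP and whose axes are the flange's). Camera axes: x right, y up, looking along -z (the intrinsics and any distortion apply to the point x, -y, -z); pixel columns grow to the right and rows downward; lengths in m; the calibration is good to about 2 mm. A picture is of the moment at which its call begins: read the wrist's pose just before it. camera_params takes no time and is no camera call.
- robot.close_job(): hands the job in; it is judged then, once.
The state is a dict: "clock": time; "joints": joint angles; "joint_velocities": joint speeds; "joint_efforts": joint torques, N m; "position": TCP position; "tool_rot": TCP orientation; "force": force on the tool from outside, world axes, zero at the start; "moment": the same for the moment, N m; "grip_width": finger opening in m; "finger_force": force on a finger pad.
Only numpy, scipy, OpenCV 4.12 (cv2) and the standard library are available. Lean on these libraries where they do the work, as an engineer would, in place of code of your own. Each camera call takes 0.05 s, during which the arm holds its last target. There are 200 camera calls.

TASK

Get the coin ready for its picture: take the white angle scale by its orange upright out of its compartment in the dark wooden tray, and slide its chequered edge squarely under the middle of the yellow-edged clear flap of the photo stage, roughly 20 mm deep, without lifting the flap or disturbing the coin beneath it. Then press the scale flat so that the sprung grey bed sinks about half of its 10 mm travel, never ramming it to the bottom, and finish while still gripping the scale and holding it pressed down. Leave everything else where it is.

Things in the scene. Friction and masses are not known exactly. Their poses are not given: they have to be found in the camera images.
- scale: Loose photo scale, about 140 g: a white plate 70 (x) x 110 (y) x 4 mm, black checks along the +x edge to be tucked. On it, along its -x edge, stands a solid orange upright 10 mm thick (x -35 to -25), 70 mm long in y, its top 44 mm above the plate's underside: grip it from above, closing along x. Origin: centre of the underside. Lies flat in the tray, +x within 0.1 rad of the tray's +x.
- scale_edge (a point): Middle of the chequered edge to tuck, on the plate's underside (35 mm along +x from the scale's origin). Axes as the scale's.
- scale_grip (a point): Point in the middle of the orange upright, 10 mm below its top (34 mm above the plate's underside, 30 mm along -x from the scale's origin).
- tray: Fixed dark wooden tray, 265 (x) x 160 (y) x 16 mm high, with walls and floor 5 mm thick and one wall across the middle: two compartments of 125 x 150 mm inside, centred 65 mm along +x and -x of the tray. One holds the scale, the other a grey block. Origin: centre of the underside.
- stage: Fixed photo stage, dark base 250 (x) x 244 (y) x 12 mm. On it a level grey bed, x +-110, y +-102 mm, top 30 mm above the stage's underside at rest. A clear flap lies over the half x 0 to 110; the half x < 0 is open from above and in front. Cheeks 45 mm high at the sides, |y| over 111, x -7 to 123. Origin: centre of the underside; x points from the open half to the flap.
- lap_edge (a point): Middle of the lower corner of the flap's free, yellow-trimmed edge when the flap is down (fixed to the stage): straight above the stage's origin, 39 mm above its underside, 9 mm above the bed at rest. The edge runs along the stage's y, 204 mm long; the scale goes under it in the stage's +x direction. Axes as the stage's.
- flap (a joint): Angle of the clear flap (100 mm from its hinge block to its free edge, 4 mm thick, about 110 g, loose on its hinge at x = 110 mm of the stage): 0 when it lies down, 0.01 rad lifts its free edge by about 1 mm. Only gravity holds it down; it must not be lifted more than a few mm at the edge.
- bed (a joint): How far the sprung grey bed has sunk (m): 0 at rest, stop at 0.010. It begins to sink at about 1 N and then takes 0.8 N for each mm (about 5 N at half travel, the scale's own weight of 1.4 N included); the flap does not sink with it.
- coin: Loose brass coin, 26 mm across and 3.2 mm thick, lying on the bed under the flap, about 68 mm beyond the flap's free edge. Not to be disturbed. Origin: centre of its underside.
- greyblock: Loose grey reference block, 45 x 60 x 22 mm, in the tray's other compartment. Leave it. Origin: centre of its underside.
- magnifier: Black hand magnifier lying flat, lens ring 72 mm across, handle to its -x, 12 mm high. Leave it.
- jar: Small jar, 56 mm across, 75 mm high, yellow cap. Leave it.
- capsule: Black coin capsule, 40 mm across, 12 mm high. Leave it.

How it is judged:
On the way, in this order (a step that is already met when the one before it is completed fails the run):
1. the scale is lifted out of the tray by the gripper (height (world z) of scale above 0.03 m and contact force between the fingers and scale above 1 N and contact force between tray and scale below 0.05 N), for 0.2 s.
2. its chequered edge is under the flap (x of scale_edge in the frame of lap_edge between 0.01 and 0.038 m and y of scale_edge in the frame of lap_edge between -0.02 and 0.02 m and z of scale_edge in the frame of lap_edge below -0.002 m and angle between the y axis of scale and the y axis of stage, either way round below 0.1 rad), for 0.2 s.
At the end, for the whole second after the job is handed in: The chequered edge is 10 to 38 mm under the flap, within 20 mm of its middle and square within 0.1 rad; the scale lies flat (within 0.06 rad) and is still gripped and pressed so that the bed is 2 to 8 mm down with more than 2 N on it; the flap is down (all of step 2 and angle between scale's own z axis and vertical below 0.06 rad and value of joint flap below 0.02 rad and value of joint bed between 0.002 and 0.008 m and contact force between scale and stage above 2 N and contact force between the fingers and scale above 2 N and linear speed of scale below 0.02 m/s); the arm keeps its last pose, push and grip.
It fails at once if the flap is lifted (more than 0.06 rad, 6 mm at its edge) (value of joint flap above 0.06 rad).
It fails at once if the bed is rammed to its stop (value of joint bed above 0.0097 m).
It fails at once if the coin is disturbed (moved more than 15 mm) (distance of coin from where it was at the start of the episode above 0.015 m).
It fails at once if another loose thing is moved by more than 30 mm (distance of any of greyblock, magnifier, jar, capsule from where it was at the start of the episode above 0.03 m).
It also fails if it takes over 45 s, if anything falls off the work surface, if the arm or the gripper's body presses on something with over 40 N, if the wrist force passes 120 N, or if a joint passes its speed limit or range.

## Working session

There is one attempt and no reset: what is moved stays moved. The work goes in short steps, Python scripts to look and compute and a tool call to move; the robot and the scene stay as the last step left them, time stands still between calls to the robot, and variables do not carry over. Pictures are saved under pics/ and viewed, at most 10 in all, crops included, and the job is handed in when it is done.

Besides the shell and the picture viewer there is one more tool, called after "Call:" as name(argument=value, ...), one argument or row to a line, values as JSON. arm_command: Moves the arm, as the interface text tells. Its arguments: {"type":"object","properties":{"targets":{"type":"array"},"jaw":{"type":"number"},"grip_force":{"type":"number"}},"required":["targets"]}

```bash
mkdir -p pics
cat > h.py <<'E'
import numpy as np, cv2
from rig import robot
def ray(P,uv,T=None):
    # world origin & direction for pixel
    x=(uv[0]-P['cx'])/P['fx']; y=(uv[1]-P['cy'])/P['fy']
    rd=np.hypot(x,y); r=rd
    for _ in range(30): r=rd/(1+P['k1']*r*r)
    s=r/rd if rd>0 else 1
    d=np.array([x*s,-y*s,-1.])
    W=np.linalg.inv(P['camera_from_world']) if T is None else T
    return W[:3,3],W[:3,:3]@d
def onplane(P,uv,z,T=None):
    o,d=ray(P,uv,T); return o+d*(z-o[2])/d[2]
E
python3 - <<'E'
from h import *
o=robot.get_obs(); print({k:np.round(v,3) for k,v in o.items()})
for n in ('scene','top'):
    f=robot.grab_frame(n); cv2.imwrite(f'pics/{n}0.png',f)
    P=robot.camera_params(n); print(n,P)
a=[cv2.imread(f'pics/{n}0.png') for n in('scene','top')]
print(robot.camera_params('wrist'))
E
```

```text
{'clock': np.float64(0.0), 'joints': array([-1.28 ,  0.36 ,  1.511,  0.   ,  1.272, -0.115]), 'joint_velocities': array([ 0.   , -0.001,  0.001,  0.   , -0.001, -0.001]), 'joint_efforts': array([ 2.0000e-03, -5.2761e+01, -2.7862e+01,  0.0000e+00,  1.3000e-02,
       -0.0000e+00]), 'position': array([ 0.237, -0.551,  0.23 ]), 'tool_rot': array([-0.001,  0.979,  0.202, -0.   ]), 'force': array([-0.019,  0.568,  0.494]), 'moment': array([0.018, 0.073, 0.014]), 'finger_force': np.float64(0.0), 'grip_width': np.float64(0.086)}
scene {'fx': 442.99950408089325, 'fy': 442.99950408089325, 'cx': 255.93837720925447, 'cy': 195.01967743675, 'k1': -0.09424054794683898, 'camera_from_world': array([[ 0.83996505,  0.54259803,  0.00678886, -0.47257821],
       [-0.31268598,  0.47375065,  0.82327869,  0.11181036],
       [ 0.44349317, -0.69364811,  0.56759679, -1.52628237],
       [ 0.        ,  0.        ,  0.        ,  1.        ]])}
top {'fx': 397.52566924227085, 'fy': 397.52566924227085, 'cx': 256.90845356856016, 'cy': 189.74802856281156, 'k1': -0.04839242476593321, 'camera_from_world': array([[-0.0142217 , -0.99988805, -0.00465001,  0.02009573],
       [ 0.99677688, -0.01454435,  0.07889432, -0.58478914],
       [-0.07895312, -0.00351301,  0.99687214, -1.3159498 ],
       [ 0.        ,  0.        ,  0.        ,  1.        ]])}
{'fx': 308.56699175412774, 'fy': 308.56699175412774, 'cx': 258.54538502859106, 'cy': 189.6572143009856, 'k1': -0.04657788535064342, 'tool_from_camera': array([[-5.84357384e-04,  9.55041974e-01,  2.96470042e-01,
         7.53157684e-02],
       [ 9.99999785e-01,  4.69663442e-04,  4.58086613e-04,
         2.36865226e-04],
       [ 2.98250803e-04,  2.96470246e-01, -9.55042043e-01,
        -1.41787866e-01],
       [ 0.00000000e+00,  0.00000000e+00,  0.00000000e+00,
         1.00000000e+00]])}
```

View pics/top0.png

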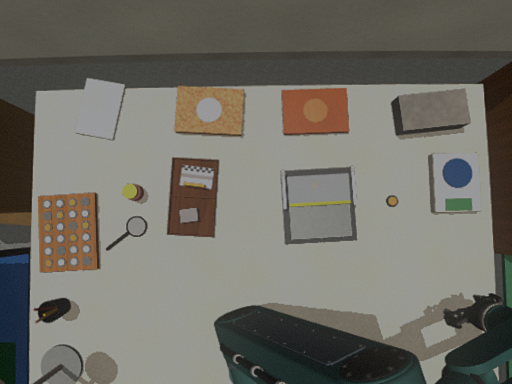

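View pics/scene0.png

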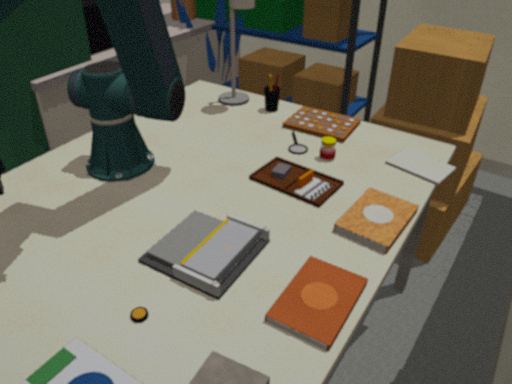

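The top view shows the tray at about (193,197). The scale is in its upper (+x) compartment, checks near (197,169) and orange upright near (193,184). The stage is at (320,205), its yellow edge along row 204 and the flap on the upper (+x) side. I'll measure these now.

```bash
cat >> h.py <<'E'
def mask(f,lo,hi,roi):
    h=cv2.cvtColor(f,cv2.COLOR_BGR2HSV); m=cv2.inRange(h,lo,hi)
    k=np.zeros_like(m); x0,y0,x1,y1=roi; k[y0:y1,x0:x1]=m[y0:y1,x0:x1]
    c=max(cv2.findContours(k,cv2.RETR_EXTERNAL,cv2.CHAIN_APPROX_NONE)[0],key=cv2.contourArea)
    return k,c
E
python3 - <<'E'
from h import *
f=cv2.imread('pics/top0.png');P=robot.camera_params('top')
def rep(name,lo,hi,roi,z):
    k,c=mask(f,lo,hi,roi); b=cv2.boxPoints(cv2.minAreaRect(c))
    w=np.array([onplane(P,p,z)[:2] for p in b]); 
    e=[w[1]-w[0],w[2]-w[1]]; L=[np.linalg.norm(v) for v in e]
    a=e[int(L[1]>L[0])]; 
    print(name,'area',cv2.contourArea(c),'c',w.mean(0).round(4),'size',np.round(L,4),'long-axis yaw',np.round(np.arctan(a[1]/a[0]),3),'corners',w.round(3).tolist())
rep('orange',(8,150,120),(25,255,255),(170,160,220,200),.048)
rep('yellow',(24,120,100),(35,255,255),(285,190,360,220),.043)
rep('tray',(0,60,20),(20,255,130),(160,150,225,245),.016)
h=cv2.cvtColor(f,cv2.COLOR_BGR2HSV)
for p in [(193,184),(190,186),(320,204),(300,204),(180,200),(288,240),(320,225),(320,185)]: print(p,h[p[1],p[0]])
crop=np.hstack([cv2.resize(f[150:245,155:230],None,fx=5,fy=5,interpolation=cv2.INTER_CUBIC),cv2.resize(f[155:250,275:360],None,fx=5,fy=5,interpolation=cv2.INTER_CUBIC)])
print(crop.shape);cv2.imwrite('pics/crop.png',crop)
E
```

```text
orange area 0.0 c [0.5981 0.19  ] size [0. 0.] long-axis yaw nan corners [[0.598, 0.19], [0.598, 0.19], [0.598, 0.19], [0.598, 0.19]]
yellow area 95.0 c [ 0.5357 -0.1952] size [0.203  0.0086] long-axis yaw -1.527 corners [[0.536, -0.094], [0.544, -0.296], [0.536, -0.297], [0.527, -0.094]]
tray area 3481.0 c [0.5658 0.2311] size [0.2636 0.1611] long-axis yaw -0.059 corners [[0.44, 0.319], [0.703, 0.303], [0.691, 0.142], [0.429, 0.16]]
(193, 184) [ 23 142 154]
(190, 186) [ 12 113  72]
(320, 204) [ 28 163 141]
(300, 204) [ 30 160 155]
(180, 200) [  9 112  82]
(288, 240) [18 15 83]
(320, 225) [ 24  10 129]
(320, 185) [105   4 136]
(475, 800, 3)<stdin>:8: RuntimeWarning: invalid value encountered in scalar divide
```

View pics/crop.png

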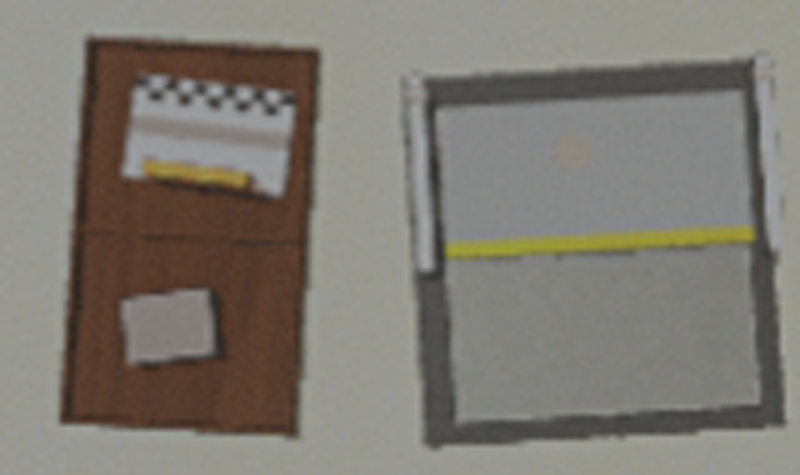

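The crop shows the scale at crop (210,135), its upright along its lower edge, and the stage square with the coin at (572,150). I'll turn the tool first, then move over the scale for a wrist view.

Call:
arm_command(
  targets=[
    [[0, 0, 0], -0.12],
    [[0, 0, 0], -0.12],
    [[0, 0, 0], -0.12],
    [[0, 0, 0], -0.12],
    [[0, 0, 0], -0.12],
    [[0, 0, 0], -0.12],
    [[0, 0, 0], -0.12],
    [[0, 0, 0], -0.12],
  ],
  jaw=1,
)

```text
clock: 0.77
position: [0.2367, -0.5509, 0.2308]
tool_rot: [-0.001, 0.774, 0.633, 0.0]
force: [1.0, -0.1, -0.5]
grip_width: 0.0857
finger_force: 0.0
```

```bash
cat >> h.py <<'E'
from scipy.spatial.transform import Rotation as R
def pose():
    o=robot.get_obs(); q=np.array(o['tool_rot']); M=np.eye(4)
    M[:3,:3]=R.from_quat(q[[1,2,3,0]]).as_matrix(); M[:3,3]=o['position']; return M,o
def goto(t,yaw):
    # tool shift to world point t, turn to make tool-x yaw = yaw
    M,o=pose(); d=M[:3,:3].T@(np.array(t)-M[:3,3]); y=np.arctan2(M[1,0],M[0,0])
    print('clock %.2f pos'%o['clock'],M[:3,3].round(4),'yaw %.3f'%y,'tilt',M[:2,2].round(4),'shift',d.round(4),'turn %.3f'%-(yaw-y),'F',np.round(o['force'],2),'w %.4f ff %.1f'%(o['grip_width'],o['finger_force']))
E
python3 - <<'E'
from h import *
f=cv2.imread('pics/top0.png');P=robot.camera_params('top')
for n,p,z in [('orange',(194.4,185),.049),('tl',(155+132/5,150+75/5),.009),('tr',(155+296/5,150+95/5),.009),('bl',(155+122/5,150+178/5),.009),('br',(155+283/5,150+196/5),.009),
 ('st_bl',(275+427/5,155+444/5),.012),('st_br',(275+784/5,155+424/5),.012)]: print(n,onplane(P,p,z).round(4))
goto([.59,.18,.21],1.45)
E
```

```text
orange [0.6018 0.2184 0.049 ]
tl [0.6751 0.2695 0.009 ]
tr [0.6595 0.1569 0.009 ]
bl [0.6042 0.2763 0.009 ]
br [0.5903 0.1661 0.009 ]
st_bl [ 0.3981 -0.3345  0.012 ]
st_br [ 0.407  -0.5789  0.012 ]
clock 0.77 pos [ 0.2367 -0.5509  0.2308] yaw 1.372 tilt [-0.0003  0.0011] shift [0.7862 0.2018 0.0215] turn -0.078 F [ 1.01 -0.08 -0.52] w 0.0857 ff 0.0
```

Call:
arm_command(
  targets=[
    [[0.033, 0.0085, 0.001], 0],
    [[0.033, 0.0085, 0.001], 0],
    [[0.033, 0.0085, 0.001], 0],
    [[0.033, 0.0085, 0.001], 0],
    [[0.033, 0.0085, 0.001], 0],
    [[0.033, 0.0085, 0.001], 0],
    [[0.033, 0.0085, 0.001], 0],
    [[0.033, 0.0085, 0.001], 0],
  ],
)

```text
clock: 1.43
position: [0.3573, -0.3049, 0.223]
tool_rot: [-0.0, 0.776, 0.631, 0.0]
force: [0.5, -0.1, -0.2]
grip_width: 0.0855
finger_force: 0.0
```

Call:
arm_command(
  targets=[
    [[0.033, 0.0085, 0.001], 0],
    [[0.033, 0.0085, 0.001], 0],
    [[0.033, 0.0085, 0.001], 0],
    [[0.033, 0.0085, 0.001], 0],
    [[0.033, 0.0085, 0.001], 0],
    [[0.033, 0.0085, 0.001], 0],
    [[0.033, 0.0085, 0.001], 0],
    [[0.033, 0.0085, 0.001], 0],
  ],
)

```text
clock: 2.1
position: [0.4776, -0.0602, 0.2151]
tool_rot: [-0.0, 0.776, 0.631, -0.0]
force: [0.1, -0.6, 0.2]
grip_width: 0.0852
finger_force: 0.0
```

Call:
arm_command(
  targets=[
    [[0.033, 0.0085, 0.001], 0],
    [[0.033, 0.0085, 0.001], 0],
    [[0.033, 0.0085, 0.001], 0],
    [[0.033, 0.0085, 0.001], 0],
    [[0.033, 0.0085, 0.001], 0],
    [[0.033, 0.0085, 0.001], 0],
    [[0.02, 0.0, 0], -0.08],
    [[0, 0, 0], 0],
  ],
)

```text
clock: 2.77
position: [0.5726, 0.1449, 0.2088]
tool_rot: [-0.001, 0.748, 0.664, 0.001]
force: [0.1, 1.6, -0.6]
grip_width: 0.0856
finger_force: 0.0
```

Run:
```python
from h import *
goto([.6018,.2184,.08],1.45)
M,o=pose(); f=robot.grab_frame('wrist'); cv2.imwrite('pics/w1.png',f); np.save('w1.npy',M)
```

```text
clock 2.77 pos [0.5726 0.1449 0.2088] yaw 1.453 tilt [0.0002 0.0018] shift [0.0761 0.0203 0.1289] turn 0.003 F [ 0.06  1.61 -0.6 ] w 0.0856 ff 0.0
```

View pics/w1.png

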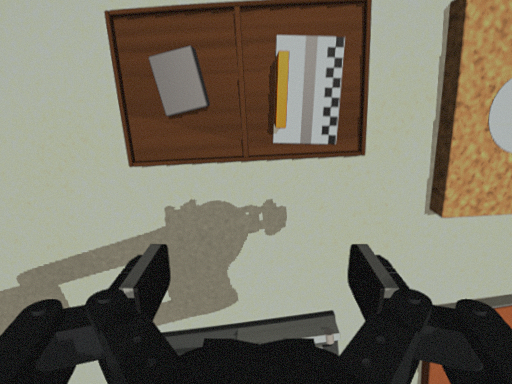

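The wrist view shows the scale: white plate from (275,35) to (345,145), checks on the right (+x) and the orange upright around (282,90).

Run:
```python
from h import *
f=cv2.imread('pics/w1.png');P=robot.camera_params('wrist');M=np.load('w1.npy');T=M@P['tool_from_camera']
h=cv2.cvtColor(f,cv2.COLOR_BGR2HSV)
print(h[90,272:295].tolist())
k=cv2.inRange(h,(14,150,100),(30,255,255)); 
for lo in ((14,150,100),(14,150,190)):
    k=cv2.inRange(h,lo,(30,255,255)); k[:,:262]=0;k[:,300:]=0;k[160:]=0
    c=max(cv2.findContours(k,cv2.RETR_EXTERNAL,cv2.CHAIN_APPROX_NONE)[0],key=cv2.contourArea)
    b=cv2.boxPoints(cv2.minAreaRect(c)); w=np.array([onplane(P,p,.049,T)[:2] for p in b]); print(b.round(1).tolist(),w.round(4).tolist(),w.mean(0))
# right edge of the upright
k=cv2.inRange(h,(14,150,100),(30,255,255)); k[:,:262]=0;k[:,300:]=0
R_=[];L_=[]
for r in range(58,122,2):
    cs=np.where(k[r])[0]; 
    if len(cs): R_.append(onplane(P,(cs.max()+.5,r),.049,T)[:2])
R_=np.array(R_); s=np.polyfit(R_[:,1],R_[:,0],1); print('upright edge slope yaw',-np.arctan(s[0]),'n',len(R_))
# white plate right edge
s_=cv2.inRange(h,(0,0,150),(180,40,255)); 
for nm,p,z in [('TR',(345,37),.009),('BR',(336,145),.009),('TL',(277,35),.009),('BL',(273,144),.009)]:print(nm,onplane(P,p,z,T)[:2].round(4))
```

```text
[[18, 223, 56], [11, 175, 51], [10, 99, 62], [14, 175, 67], [12, 202, 86], [16, 218, 177], [23, 178, 176], [22, 173, 175], [22, 184, 172], [23, 179, 172], [22, 175, 175], [23, 178, 172], [22, 177, 174], [22, 186, 169], [22, 178, 173], [11, 101, 167], [108, 17, 184], [99, 14, 180], [96, 7, 176], [85, 9, 180], [86, 10, 178], [77, 10, 179], [90, 7, 177]]
[[275.29998779296875, 126.9000015258789], [277.8999938964844, 51.70000076293945], [287.8999938964844, 52.0], [285.20001220703125, 127.30000305175781]] [[0.5937, 0.1882], [0.6032, 0.2551], [0.6121, 0.2538], [0.6032, 0.1867]] [0.60303386 0.22097005]Traceback (most recent call last):
  File "<stdin>", line 8, in <module>
ValueError: max() iterable argument is empty
```

Run:
```python
from h import *
goto([.603,.221,.022],1.43)
```

```text
clock 2.82 pos [0.5718 0.1429 0.2087] yaw 1.449 tilt [-0.0009  0.0002] shift [0.0813 0.0217 0.1867] turn 0.019 F [-0.38 -1.32  0.48] w 0.0851 ff 0.0
```

Call:
arm_command(
  targets=[
    [[0, 0, 0], 0.02],
    [[0.0205, 0.005, 0.02], 0],
    [[0.0205, 0.005, 0.02], 0],
    [[0.0205, 0.005, 0.02], 0],
    [[0.0205, 0.005, 0.02], 0],
    [[0, 0, 0.025], 0],
    [[0, 0, 0.025], 0],
    [[0, 0, 0.02], 0],
  ],
)

```text
clock: 3.48
position: [0.6024, 0.2178, 0.0576]
tool_rot: [-0.0, 0.757, 0.653, -0.001]
force: [-0.1, -0.4, -0.3]
grip_width: 0.0856
finger_force: 0.0
```

Run:
```python
from h import *
f=robot.grab_frame('wrist'); cv2.imwrite('pics/w2.png',f)
goto([.603,.221,.022],1.43)
```

```text
clock 3.53 pos [0.5999 0.2169 0.0539] yaw 1.423 tilt [-0.0075 -0.0022] shift [0.0046 0.0027 0.0319] turn -0.007 F [-0.48 -0.31 -2.56] w 0.0851 ff 0.0
```

View pics/w2.png

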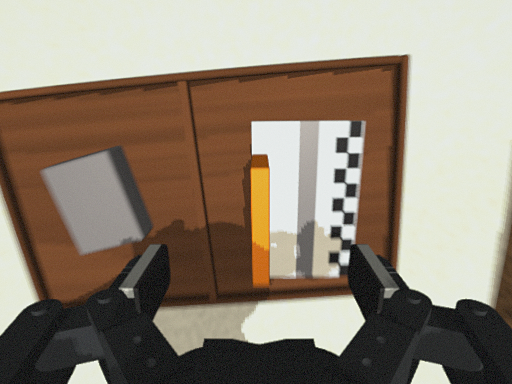

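The upright (col 250–270) sits centred between the pads and is parallel to them. I'll go down and close.

Call:
arm_command(
  targets=[
    [[0.002, 0.001, 0.01], 0],
    [[0.001, 0.0, 0.01], 0],
    [[0, 0.0, 0.01], 0],
    [[0, 0, 0], 0],
    [[0, 0, 0], 0],
    [[0, 0, 0], 0],
    [[0, 0, 0], 0],
    [[0, 0, 0], 0],
  ],
)

```text
clock: 4.2
position: [0.6054, 0.2223, 0.0301]
tool_rot: [0.0, 0.756, 0.654, 0.001]
force: [0.4, -0.5, -0.3]
grip_width: 0.0853
finger_force: 0.0
```

Call:
arm_command(
  targets=[
    [[0, 0, 0], 0],
    [[0, 0, 0], 0],
    [[0, 0, 0], 0],
    [[0, 0, 0], 0],
    [[0, 0, 0], 0],
    [[0, 0, 0], 0],
    [[0, 0, 0], 0],
    [[0, 0, 0], 0],
  ],
  jaw=-1,
  grip_force=70,
)

```text
clock: 4.87
position: [0.605, 0.2222, 0.0295]
tool_rot: [0.0, 0.756, 0.654, 0.0]
force: [0.8, -0.3, 1.9]
grip_width: 0.0086
finger_force: 70.8
```

Run:
```python
from h import *
goto([.603,.221,.022],1.43)
```

```text
clock 4.87 pos [0.605  0.2222 0.0295] yaw 1.426 tilt [0.0004 0.0002] shift [-0.0015 -0.0018  0.0075] turn -0.004 F [ 0.81 -0.33  1.88] w 0.0086 ff 70.8
```

The grip is 8 mm too high, so I'll reopen, go lower and close again.

Call:
arm_command(
  targets=[
    [[0, 0, 0], 0],
    [[0, 0, 0], 0],
    [[0, 0, 0], 0],
    [[0, 0, 0], 0],
    [[0, 0, 0.004], 0],
    [[0, 0, 0.0045], 0],
    [[0, 0, 0], 0],
    [[0, 0, 0], 0],
  ],
  jaw=0,
)

```text
clock: 5.53
position: [0.6043, 0.222, 0.0202]
tool_rot: [-0.0, 0.756, 0.654, -0.001]
force: [0.2, -0.6, 0.1]
grip_width: 0.0426
finger_force: 0.0
```

Call:
arm_command(
  targets=[
    [[0, 0, 0], 0],
    [[0, 0, 0], 0],
    [[0, 0, 0], 0],
    [[0, 0, 0], 0],
    [[0, 0, 0], 0],
    [[0, 0, 0], 0],
    [[0, 0, 0], 0],
    [[0, 0, 0], 0],
  ],
  jaw=-1,
  grip_force=80,
)

```text
clock: 6.2
position: [0.6051, 0.2222, 0.0211]
tool_rot: [0.0, 0.756, 0.654, 0.0]
force: [0.0, 0.1, 3.6]
grip_width: 0.0087
finger_force: 79.4
```

Run:
```python
from h import *
goto([.603,.221,.022],1.43)
```

```text
clock 6.20 pos [0.6051 0.2222 0.0211] yaw 1.426 tilt [0.0006 0.0003] shift [-0.0015 -0.0019 -0.0009] turn -0.004 F [0.04 0.14 3.64] w 0.0087 ff 79.4
```

Call:
arm_command(
  targets=[
    [[0, 0, -0.006], 0],
    [[0, 0, -0.01], 0],
    [[0, 0, -0.014], 0],
    [[0, 0, -0.014], 0],
    [[0, 0, -0.014], 0],
    [[0, 0, -0.014], 0],
    [[0, 0, -0.014], 0],
    [[0, 0, -0.014], 0],
  ],
)

```text
clock: 6.87
position: [0.6045, 0.2221, 0.1221]
tool_rot: [-0.0, 0.756, 0.654, -0.0]
force: [-0.3, -0.9, -1.3]
grip_width: 0.0085
finger_force: 79.1
```

Run:
```python
from h import *
goto([.4265,-.1994,.13],1.613)
f=cv2.imread('pics/top0.png');P=robot.camera_params('top')
k,c=mask(f,(24,100,90),(36,255,255),(285,190,360,220))
k=cv2.morphologyEx(k,cv2.MORPH_CLOSE,np.ones((3,3)))
lo=[];hi=[]
for x in range(292,350):
    r=np.where(k[:,x])[0]
    if len(r): lo.append(onplane(P,(x,r.max()+.5),.039)[:2]); hi.append(onplane(P,(x,r.min()-.5),.043)[:2])
for n,a in(('free',lo),('inner',hi)):
    a=np.array(a); s=np.polyfit(a[:,1],a[:,0],1); print(n,'yaw',-np.arctan(s[0]),'x at y=-.195',np.polyval(s,-.195),'y range',a[:,1].min(),a[:,1].max())
```

```text
clock 6.87 pos [0.6045 0.2221 0.1221] yaw 1.426 tilt [-0.0002  0.0001] shift [-0.4428 -0.1153 -0.0079] turn -0.187 F [-0.35 -0.89 -1.34] w 0.0085 ff 79.1
free yaw 0.03876277532836324 x at y=-.195 0.5311064922512769 y range -0.29388858740882134 -0.10400572916197828
inner yaw 0.046614507553856224 x at y=-.195 0.5408169262132103 y range -0.2933991565799433 -0.103876290672446
```

Call:
arm_command(
  targets=[
    [[-0.015, -0.004, 0], 0],
    [[-0.032, -0.0085, 0], 0],
    [[-0.032, -0.0085, 0], 0],
    [[-0.032, -0.0085, 0], 0],
    [[-0.032, -0.0085, 0], 0],
    [[-0.032, -0.0085, 0], 0],
    [[-0.032, -0.0085, 0], 0],
    [[-0.032, -0.0085, 0], 0],
  ],
)

```text
clock: 7.53
position: [0.5066, -0.0064, 0.1215]
tool_rot: [0.0, 0.756, 0.654, 0.0]
force: [0.4, -1.0, -1.5]
grip_width: 0.0085
finger_force: 79.0
```

Call:
arm_command(
  targets=[
    [[-0.032, -0.008, 0], 0],
    [[-0.032, -0.008, 0], 0],
    [[-0.032, -0.008, 0], 0],
    [[-0.032, -0.008, 0], 0],
    [[-0.032, -0.008, 0], 0],
    [[-0.03, -0.008, 0], -0.06],
    [[-0.015, -0.004, 0], -0.06],
    [[0, 0, 0], -0.067],
  ],
)

```text
clock: 8.2
position: [0.4266, -0.2041, 0.1216]
tool_rot: [0.001, 0.692, 0.722, -0.0]
force: [-0.2, 1.1, -1.2]
grip_width: 0.0087
finger_force: 78.9
```

Run:
```python
from h import *
f=robot.grab_frame('wrist'); M,o=pose(); g=robot.grab_frame('scene')
cv2.imwrite('pics/w3.png',np.hstack([f[:, :],g[120:320,100:300].repeat(2,0)[:384].repeat(2,1)[:,:288]]));np.save('w3.npy',M);cv2.imwrite('pics/w3f.png',f)
goto([.4265,-.1994,.06],1.613)
```

```text
clock 8.30 pos [ 0.427  -0.2017  0.1214] yaw 1.611 tilt [ 0.0004 -0.0002] shift [ 0.0024 -0.0004  0.0614] turn -0.002 F [-0.33 -0.03 -1.48] w 0.0085 ff 78.9
```

View pics/w3.png

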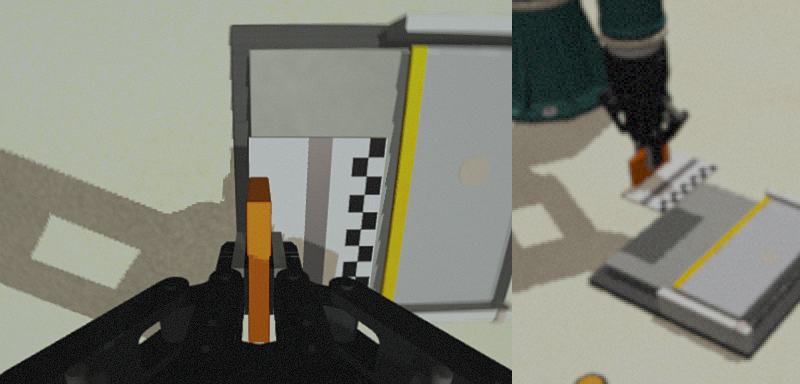

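The wrist view shows the plate held level, its chequered edge near (386,138)–(372,290), short of the yellow edge (412,47)–(385,295), with the coin at (473,170). I'll check squareness and lateral position.

Run:
```python
from h import *
f=cv2.imread('pics/w3f.png');P=robot.camera_params('wrist');M=np.load('w3.npy');T=M@P['tool_from_camera']
h=cv2.cvtColor(f,cv2.COLOR_BGR2HSV); k=cv2.inRange(h,(24,120,90),(36,255,255)); k[:,:370]=0;k[:,440:]=0
a=np.array([onplane(P,(np.where(k[r])[0].min()-.5,r),.043,T)[:2] for r in range(60,290,5) if k[r].any()])
s=np.polyfit(a[:,1],a[:,0],1); print('flap yaw',-np.arctan(s[0]),'x at -.195',np.polyval(s,-.195))
rr=np.where(k.any(1))[0]; 
for r in (rr.min(),rr.max()): print(onplane(P,(np.where(k[r])[0].mean(),r),.043,T))
# plate edge: first strong colour change from black/white to grey bed
z=M[2,3]-.0161+.004
g=cv2.cvtColor(f,cv2.COLOR_BGR2GRAY).astype(int)
pts=[]
for r in range(142,275,3):
    row=g[r,365:395]; d=abs(np.diff(row)); i=np.where(d>25)[0]
    if len(i): pts.append((366+i.max(),r))
w=np.array([onplane(P,p,z,T)[:2] for p in pts]); q=np.polyfit(w[:,1],w[:,0],1)
for _ in range(3):
    e=w[:,0]-np.polyval(q,w[:,1]); kk=abs(e)<.0015; q=np.polyfit(w[kk,1],w[kk,0],1)
print('plate yaw',-np.arctan(q[0]),kk.sum(),len(w),'x at tcp y',np.polyval(q,M[1,3]),'tcp',M[:3,3])
print('plate far corner',onplane(P,(386,138),z,T),onplane(P,(250,137),z,T))
```

```text
flap yaw 0.055917604808879175 x at -.195 0.5292325647907983
[ 0.52838698 -0.09000442  0.043     ]
[ 0.54381611 -0.28923868  0.043     ]
plate yaw 0.16418678939684558 26 45 x at tcp y 0.4994803586384341 tcp [ 0.426775   -0.20264854  0.12151399]
plate far corner [ 0.48775749 -0.14514006  0.10941399] [ 0.41975574 -0.14795159  0.10941399]
```

Call:
arm_command(
  targets=[
    [[0.004, 0, 0.01], -0.006],
    [[0, 0, 0.014], 0],
    [[0, 0, 0.014], 0],
    [[0, 0, 0.014], 0],
    [[0, 0, 0.012], 0],
    [[0, 0, 0.006], 0],
    [[0, 0, 0], 0],
    [[0, 0, 0], 0],
  ],
)

```text
clock: 8.97
position: [0.4272, -0.1965, 0.051]
tool_rot: [-0.0, 0.69, 0.724, 0.0]
force: [0.6, 0.1, -1.0]
grip_width: 0.0088
finger_force: 78.9
```

Run:
```python
from h import *
goto([.5305-.042,-.194-.002,.048],1.617)
```

```text
clock 8.97 pos [ 0.4272 -0.1965  0.051 ] yaw 1.619 tilt [-0.0004  0.0004] shift [-0.0025  0.0613  0.0029] turn 0.002 F [ 0.58  0.05 -1.02] w 0.0088 ff 78.9
```

Call:
arm_command(
  targets=[
    [[0, 0, 0.0015], 0],
    [[0, 0, 0.0015], 0],
    [[0, 0.005, 0], 0],
    [[0, 0.005, 0], 0],
    [[0, 0.005, 0], 0],
    [[0, 0.004, 0], 0],
    [[0, 0, 0], 0],
    [[0, 0, 0], 0],
  ],
)

```text
clock: 9.63
position: [0.4465, -0.196, 0.0478]
tool_rot: [0.0, 0.69, 0.724, 0.0]
force: [1.3, 0.6, -0.9]
grip_width: 0.0084
finger_force: 78.9
```

Run:
```python
from h import *
f=robot.grab_frame('wrist'); g=robot.grab_frame('scene')
cv2.imwrite('pics/w4.png',np.hstack([f,g[130:290,140:280].repeat(2,0).repeat(2,1)[:320].copy() if 0 else cv2.resize(g[130:322,140:284],(288,384))]))
goto([.5305-.042,-.194-.002,.048],1.617)
```

```text
clock 9.73 pos [ 0.4459 -0.1958  0.0477] yaw 1.619 tilt [-0.0005  0.0003] shift [-0.0023  0.0426 -0.0003] turn 0.002 F [ 0.4   0.6  -2.07] w 0.0089 ff 78.9
```

View pics/w4.png

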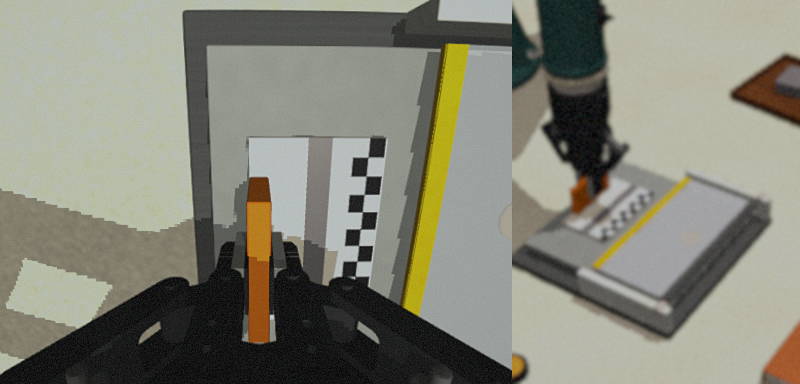

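The plate hovers just over the bed, parallel to the yellow edge and about 20 mm short of it. Next I slide it in.

Call:
arm_command(
  targets=[
    [[0, 0.004, 0], 0],
    [[0, 0.004, 0], 0],
    [[0, 0.004, 0], 0],
    [[0, 0.004, 0], 0],
    [[0, 0.004, 0], 0],
    [[0, 0.004, 0], 0],
    [[0, 0.004, 0], 0],
    [[0, 0.003, 0], 0],
  ],
)

```text
clock: 10.4
position: [0.4777, -0.1945, 0.0478]
tool_rot: [0.0, 0.69, 0.724, 0.0]
force: [0.5, 0.1, -2.3]
grip_width: 0.0082
finger_force: 78.9
```

Call:
arm_command(
  targets=[
    [[0, 0.004, 0], 0],
    [[0, 0.004, 0], 0],
    [[0, 0.003, 0], 0],
    [[0, 0, 0], 0],
    [[0, 0, 0], 0],
    [[0, 0, 0], 0],
    [[0, 0, 0], 0],
    [[0, 0, 0], 0],
  ],
)

```text
clock: 11.07
position: [0.4878, -0.1939, 0.0478]
tool_rot: [-0.0, 0.69, 0.724, -0.0]
force: [0.7, -0.7, -1.3]
grip_width: 0.0089
finger_force: 78.9
```

Run:
```python
from h import *
f=robot.grab_frame('wrist'); g=robot.grab_frame('scene')
cv2.imwrite('pics/w5.png',np.hstack([f,cv2.resize(g[130:322,140:284],(288,384))]))
goto([.5305-.042,-.194-.002,.048],1.617)
```

```text
clock 11.17 pos [ 0.4879 -0.1939  0.0478] yaw 1.619 tilt [-0.0002  0.0001] shift [-0.0021  0.0005 -0.0002] turn 0.002 F [ 0.61 -0.05 -0.8 ] w 0.0087 ff 78.9
```

View pics/w5.png

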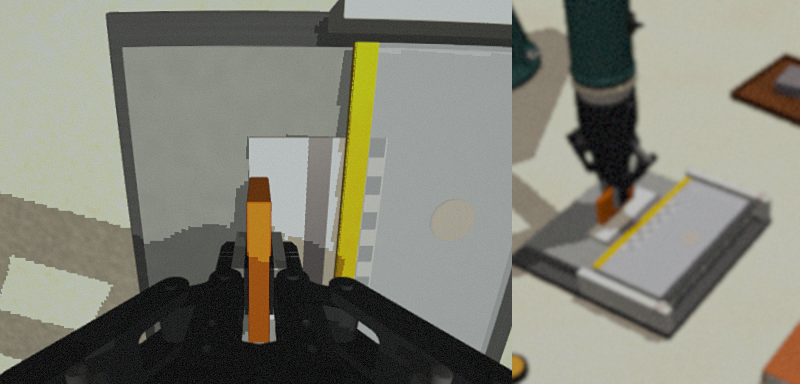

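The checks now show through the clear flap about 20 mm past the yellow edge, and the flap is down. Next I press gently.

Call:
arm_command(
  targets=[
    [[0, 0, 0.001], 0],
    [[0, 0, 0.001], 0],
    [[0, 0, 0.001], 0],
    [[0, 0, 0.001], 0],
    [[0, 0, 0], 0],
    [[0, 0, 0], 0],
    [[0, 0, 0], 0],
    [[0, 0, 0], 0],
  ],
  grip_force=100,
)

```text
clock: 11.83
position: [0.4881, -0.194, 0.0439]
tool_rot: [0.0, 0.69, 0.724, 0.0]
force: [-0.7, -0.1, 0.8]
grip_width: 0.0083
finger_force: 101.4
```

Call:
arm_command(
  targets=[
    [[0, 0, 0.001], 0],
    [[0, 0, 0.001], 0],
    [[0, 0, 0.0007], 0],
    [[0, 0, 0], 0],
    [[0, 0, 0], 0],
    [[0, 0, 0], 0],
    [[0, 0, 0], 0],
    [[0, 0, 0], 0],
  ],
)

```text
clock: 12.5
position: [0.488, -0.1939, 0.0411]
tool_rot: [0.0, 0.69, 0.724, 0.0]
force: [-2.0, -0.3, 3.4]
grip_width: 0.0083
finger_force: 101.8
```

Run:
```python
from h import *
f=robot.grab_frame('wrist'); g=robot.grab_frame('scene')
cv2.imwrite('pics/w6.png',np.hstack([f,cv2.resize(g[130:322,140:284],(288,384))]))
goto([.4885,-.194,.0411],1.617); print(robot.get_obs()['moment'])
```

```text
clock 12.60 pos [ 0.488  -0.194   0.0411] yaw 1.619 tilt [0. 0.] shift [-0.0001  0.0005  0.    ] turn 0.002 F [-1.64 -1.21  4.44] w 0.0083 ff 101.8
[-0.10942163  0.19669703 -0.07549617]
```

View pics/w6.png

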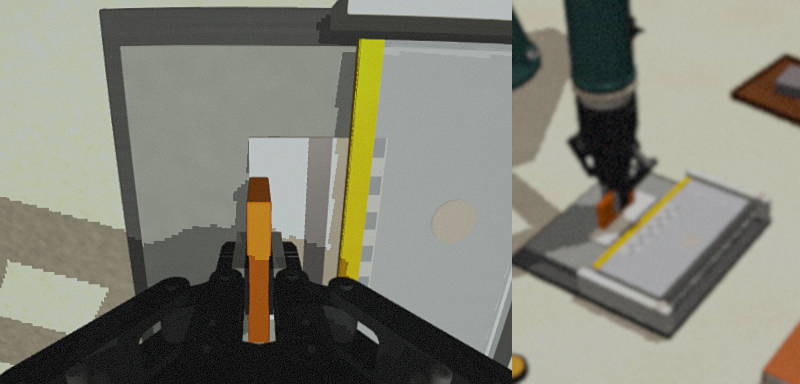

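The view shows the same grip with the checks about 20 mm under the flap, the flap down and the coin still in place. The tool reads about +3.5 to +4.4 N, so with the scale's weight the bed carries about 5–6 N, roughly half travel. Handing in.

```bash
python3 -c "
from rig import robot
print(robot.close_job())"
```

```text
the job is handed in; nothing more can be done
None
```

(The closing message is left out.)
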